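Hone the sealing face of a pump plate on a magnetic chuck

TASK

Take the red cap off the steel pump plate and stand it in the green tray, then set the chuck's magnet dial to 4, the green mark. Next take the orange sprung hone, set its stone down square across the plate at the yellow end, centred on the plate's width, and in one unbroken stroke with light steady pressure rub along to the plain end and back to the yellow end, keeping the spring partly squeezed all the way: never lifted from the plate, never pressed hard. Finally stand the hone back in its wooden rest, and leave the other things on the bench alone.

Things in the scene. Friction and masses are not known exactly. Their poses are not given: they have to be found in the camera images.
- fixture: the fixed chuck: a grey block 100 (x) x 220 (y) x 45 mm high carrying the steel pump plate, 80 (x) x 190 (y) mm, whose flat top face is 60 mm above the bench; a yellow bar (55 mm high) marks its +y end. On its +x side a blue control block, x from 50 to 165 mm, y +-65 mm, 46 mm high, with the dial. Origin: under the middle of the plate, at bench level
- face (a point): middle of the plate's top face; y runs along the plate to the yellow end, x across it towards the dial, z up
- face_yellow (a point): on the plate's top face, where the middle of the stone belongs at the yellow end of the stroke (62 mm from the face's middle)
- face_plain (a point): the same at the plain end (62 mm the other way)
- dial (a joint): the black magnet dial's value in rad: grows clockwise seen from above, 0 to 2.0. Mark 1 (one white dot) is at 0, mark 2 at 0.5, mark 3 at 1.0, mark 4 (four green dots) at 1.5, mark 5 at 2.0. It is stiff and stays where it is left
- dial_grip (a point): on the dial's vertical axis, 82 mm above the bench, where to grip. The grip is an upright bar 64 mm long, 16 mm thick, from 55 to 97 mm above the bench, on a disc 68 mm across. The bar points along the dial's white pointer line. The axis is 100 mm from the middle of the plate, on fixture +x
- dial_pointer (a point): pointing end of the dial bar (white stripe), 32 mm from the axis at the height of dial_grip; seen from above it points from the axis at 1.0 rad minus the dial's value, counter-clockwise from fixture +x (the green mark 4 is at -0.5 rad)
- cap: red plastic cap standing on the plate: a round body 58 mm across and 58 mm high with a foot rim 68 mm across, 8 mm high. Origin: centre of its underside; z up. 60 g
- cap_tray: fixed green open tray, 170 (x) x 130 (y) mm, walls 30 mm high and 5 mm thick, floor 5 mm thick. Origin: under its centre at bench level
- hone: the hone, about 0.4 kg: an orange handle 66 mm (x) x 28 mm (y, the width to grip) from 40 to 92 mm above the sole, on an aluminium plate 74 x 32 mm (32 to 40 mm), over a sprung foot with a red-brown stone. Origin: centre of the sole when the spring is relaxed; z up. Heights are for the relaxed spring
- hone_grip (a point): middle of the orange handle, 72 mm above the sole
- hone_foot (a joint): how far the hone's spring is squeezed, m: 0 relaxed, 0.016 fully squeezed (the handle comes down towards the foot). About 5 N to start, 11 N fully squeezed
- sole (a point): centre of the underside of the stone; the foot is 74 mm (x, which goes across the plate) x 46 mm (y, along the stroke), 14 mm thick; it moves with the foot
- rest: fixed wooden open tray for the hone, 140 (x) x 110 (y) mm, walls 20 mm high and 5 mm thick, floor 5 mm thick. Origin: under its centre at bench level
- bearing: steel bearing ring, 68 mm across, 18 mm high (not part of the job; origin: underside)
- grease: yellow jar with a black lid, 60 mm across, 75 mm high (not part of the job; origin: underside)
- wrench: steel wrench lying flat, 190 mm long (not part of the job; origin: underside)
- screwdriver: screwdriver lying flat, 170 mm long (not part of the job; origin: underside)
- fitting: brass hydraulic elbow, about 65 mm long, 34 mm high (not part of the job; origin: underside)
Mind the look-alikes: they are no part of the job. There is more than one size of the cap_tray; the one meant has the size given above. Several things have the shape of the cap; the one meant has the colours described above.

How it is judged:
On the way, in this order (a step that is already met when the one before it is completed fails the run):
1. the red cap stands in the green tray, let go (x of cap in the frame of cap_tray between -0.055 and 0.055 m and y of cap in the frame of cap_tray between -0.04 and 0.04 m and z of cap in the frame of cap_tray below 0.012 m and angle between cap's own z axis and vertical below 0.15 rad and contact force between the fingers and cap below 0.1 N and linear speed of cap below 0.03 m/s), for 0.2 s.
2. the dial is set to mark 4 and let go (value of joint dial between 1.38 and 1.62 rad and contact force between the fingers and fixture below 0.1 N), for 0.2 s.
3. the stone is pressed square on the plate at the yellow end (y of sole in the frame of face between 0.052 and 0.085 m and x of sole in the frame of face between -0.014 and 0.014 m and angle between the x axis of sole and the x axis of face, either way round below 0.21 rad and z of sole in the frame of face below 0.004 m and contact force between hone and fixture above 2 N and value of joint hone_foot between 0.001 and 0.0155 m), for 0.1 s.
4. pressed, it passes the quarter point (y of sole in the frame of face between 0.02 and 0.045 m and x of sole in the frame of face between -0.014 and 0.014 m and angle between the x axis of sole and the x axis of face, either way round below 0.21 rad and z of sole in the frame of face below 0.004 m and contact force between hone and fixture above 2 N and value of joint hone_foot between 0.001 and 0.0155 m), for 0.05 s.
5. it passes the middle (y of sole in the frame of face between -0.015 and 0.015 m and x of sole in the frame of face between -0.014 and 0.014 m and angle between the x axis of sole and the x axis of face, either way round below 0.21 rad and z of sole in the frame of face below 0.004 m and contact force between hone and fixture above 2 N and value of joint hone_foot between 0.001 and 0.0155 m), for 0.05 s.
6. it passes the third quarter (y of sole in the frame of face between -0.045 and -0.02 m and x of sole in the frame of face between -0.014 and 0.014 m and angle between the x axis of sole and the x axis of face, either way round below 0.21 rad and z of sole in the frame of face below 0.004 m and contact force between hone and fixture above 2 N and value of joint hone_foot between 0.001 and 0.0155 m), for 0.05 s.
7. pressed, it reaches the plain end (y of sole in the frame of face between -0.085 and -0.052 m and x of sole in the frame of face between -0.014 and 0.014 m and angle between the x axis of sole and the x axis of face, either way round below 0.21 rad and z of sole in the frame of face below 0.004 m and contact force between hone and fixture above 2 N and value of joint hone_foot between 0.001 and 0.0155 m), for 0.05 s.
8. pressed, it comes back over the middle (all of step 5), for 0.05 s.
9. pressed, it is back at the yellow end (all of step 3), for 0.05 s.
At the end, for the whole second after the job is handed in: the cap stands upright (within 0.15 rad) on the green tray's floor, the dial is at mark 4 (1.5 rad within 0.12), the hone stands upright (within 0.1 rad) on the floor of its wooden rest, and all are at rest (x of cap in the frame of cap_tray between -0.055 and 0.055 m and y of cap in the frame of cap_tray between -0.04 and 0.04 m and z of cap in the frame of cap_tray below 0.012 m and angle between cap's own z axis and vertical below 0.15 rad and value of joint dial between 1.38 and 1.62 rad and x of sole in the frame of rest between -0.045 and 0.045 m and y of sole in the frame of rest between -0.04 and 0.04 m and z of sole in the frame of rest below 0.012 m and angle between hone's own z axis and vertical below 0.1 rad and linear speed of each of hone, cap below 0.03 m/s); the robot touches nothing.
It fails at once if the stone is over the middle 80 mm of the plate, less than 20 mm above it, with its spring relaxed or fully squeezed (pressed hard, lifted or set down part-way: stroke broken) (y of sole in the frame of face between -0.04 and 0.04 m and x of sole in the frame of face between -0.05 and 0.05 m and z of sole in the frame of face between -0.01 and 0.02 m and (value of joint hone_foot below 0.0007 m or value of joint hone_foot above 0.0157 m)).
It fails at once if the hone is pressed hard on the chuck or plate (over 30 N) (contact force between hone and fixture above 30 N).
It fails at once if another thing on the bench is shifted by more than 30 mm (distance of any of bearing, grease, wrench, screwdriver, fitting from where it was at the start of the episode above 0.03 m).
It also fails if it takes over 72 s, if anything falls off the work surface, if the arm or the gripper's body presses on something with over 40 N, if the wrist force passes 120 N, or if a joint passes its speed limit or range.

ROBOT

A 6-joint arm with a two-finger parallel gripper is mounted at the origin on the work surface. World frame = base frame: x ahead of the robot, y to its left, z up, the work surface at z = 0. Lengths are in m, angles in rad, forces in N, time in s.
With the tool pointing down it reaches from about 0.4 to 0.825 m from the base axis. Payload 7 kg.
Tool frame: the origin (TCP) lies on the centre line of the jaws, within the pads' length; the fingertips stand tip_reach ahead of it and the grasp point (between the pads) is the TCP (tip_reach is the distance from the TCP to the fingertips, in m); z points along the fingers, y is the line along which they close (so a half turn about z gives the same grasp; the last joint's range is limited). The gripper opens to 88 mm and grips with 3 to 60 N. Pads are 19 mm wide; open, the fingers measure 130 mm over their backs; the gripper's body (78 mm by 193 mm) begins 47 mm behind the grasp point.
Start: joints at [-0.911, 0.359, 0.012, 0, -1.224, -0.288], TCP at [0.245, -0.629, 0.246] pointing down, gripper open.
Joint ranges: [-3.07, 3.07], [-1.43, 2.12], [-1.02, 1.25], [-3.03, 1.67], [-3.05, -0], [-3.03, 3.03]. Speed limits (rad/s): [2.39, 2.39, 3.01, 3.14, 3.14, 3.14].

INTERFACE

Orientations are given as [roll, pitch, yaw] about the fixed x, y, z axes, in that order (R = Rz(yaw) Ry(pitch) Rx(roll)).
In Python, from station import get_state, grab_frame, calibration, job_done, find_in, mark_of, tip_reach gives the robot as it stands.
- The arm moves only by the shell command python3 -m handwheel 'ROWS' [OPENING] [FORCE]. ROWS is JSON, a list of rows, each an object with "delta_pos": the shift along the world's x, y, z in units of 30 mm (1.0 is 30 mm), a list of three; "dr": the turn, a rotation vector about the world's x, y, z in degrees, a list of three. In form: [{"delta_pos": [tx, ty, tz], "dr": [rx, ry, rz]}, ...]. A call has 1 to 10 rows; each row shifts and turns the commanded pose from where the row before left it; what a row does not reach is not made up. A row lasts 1/10 s, in which the tool goes at most 50 mm and 8.59 degrees, less where a joint would pass 70% of its speed; a pose out of reach is approached as far as the arm can. A call is refused whole if a number of a shift passes 1 or a number of a turn 8.59, either way. A call with a gripper value outside its range is refused whole. OPENING is the closure, from -1 (fully open) to 1 (shut), set as the call begins (- or left out, the last holds). The fingers move at their own pace and stop on an object; FORCE is the grip in N (left out, the last holds). Time passes only in rows, so rows that do not move let the fingers close. It gives the time, the measured TCP pose, the force, the opening and the grip force at its end, in the units of the state.
- get_state(): the state, without advancing time (a new reading comes with each control period).
- grab_frame(name): name is "scene" or "top" or "wrist"; returns the picture (420x560x3 uint8, red, green, blue); there is no depth.
- calibration(name): a dict with "fx", "fy", "cx", "cy" (pixels), "extrinsics" (4x4, takes a point from world to camera coordinates). Camera axes: x right, y down, z forward; pixel columns grow to the right and rows downward; lengths in m; the calibration is good to about 2 mm. A picture is of the moment at which its call begins: read the wrist's pose just before it. calibration takes no time and is no camera call; for the wrist camera it gives the pose at the moment of the call.
- job_done(): hands the job in; it is judged then, once.
Trained networks look in the newest picture that a camera, given by its name, has taken for a name from the list of things; names that differ only in an ending like _2 or _b are one class to them, and where a whole thing is asked for, a point or a joint stands for the part that bears it (a point fixed in the world has none). Each returns a list of dicts, best first, with "conf" (0 to 1); they miss things now and then, are a little off and sometimes report something else, mostly with a low value. They report only what shows in the picture. A call takes as long as a camera call. They do not tell look-alikes from the thing itself.
- find_in(camera, query): "location" ([column, row] in pixels, amid what is visible of it).
- mark_of(camera, query): "location" ([column, row] in pixels: a listed point, or the origin of a listed thing).
The state is a dict: "t": time; "q": joint angles; "qd": joint speeds; "joint_efforts": joint torques, N m; "eef_pos": TCP position; "ee_rot": TCP orientation; "force": force on the tool from outside, world axes, zero at the start; "moment": the same for the moment, N m; "width": finger opening in m; "gripper_force": force on a finger pad.
Only numpy, scipy, OpenCV 4.12 (cv2) and the standard library are available. Lean on these libraries where they do the work, as an engineer would, in place of code of your own. Each camera call takes 0.05 s, during which the arm holds its last target. There are 200 camera calls.

## Working session

There is one attempt and no reset: what is moved stays moved. The work goes in short steps, Python scripts to look and compute and a shell command to move; the robot and the scene stay as the last step left them, time stands still between calls to the robot, and variables do not carry over. Pictures are saved under pics/ and viewed, at most 10 in all, crops included, and the job is handed in when it is done.

```bash
mkdir -p pics; cat > h.py <<'E'
import numpy as np, cv2
from station import *
def save(name,fn,crop=None,scale=1):
    im=grab_frame(name)
    o=im
    if crop: x0,y0,x1,y1=crop; o=im[y0:y1,x0:x1]
    if scale!=1: o=cv2.resize(o,None,fx=scale,fy=scale,interpolation=cv2.INTER_CUBIC)
    cv2.imwrite('pics/'+fn,o[:,:,::-1]); return im
def ray(c,px):
    E=np.array(c['extrinsics']);R=E[:3,:3];t=E[:3,3]
    d=R.T@np.array([(px[0]-c['cx'])/c['fx'],(px[1]-c['cy'])/c['fy'],1]); return -R.T@t,d/np.linalg.norm(d)
def atz(c,px,z):
    o,d=ray(c,px); return o+d*(z-o[2])/d[2]
def tri(rs):
    A=0;b=0
    for o,d in rs:
        P=np.eye(3)-np.outer(d,d);A=A+P;b=b+P@o
    return np.linalg.solve(A,b)
def proj(c,p):
    E=np.array(c['extrinsics']);v=E[:3,:3]@np.array(p)+E[:3,3]
    return [c['fx']*v[0]/v[2]+c['cx'],c['fy']*v[1]/v[2]+c['cy']]
E
python3 - <<'E'
from h import *
np.set_printoptions(precision=3,suppress=True)
a=save('scene','s0.png');b=save('top','t0.png')
cv2.imwrite('pics/both0.png',np.hstack([cv2.resize(a,(400,300)),cv2.resize(b,(400,300))])[:,:,::-1])
cs,ct=calibration('scene'),calibration('top')
print(tip_reach, get_state()['ee_rot'], get_state()['width'])
for n,c in (('scene',cs),('top',ct)): print(n,ray(c,[c['cx'],c['cy']]),c['fx'])
for q in ['face','face_yellow','face_plain','dial_grip','dial_pointer','cap','cap_tray','hone','hone_grip','sole','rest','bearing','grease','wrench','screwdriver','fitting']:
    r=[[(np.round(m['location']).tolist(),round(m['conf'],2)) for m in mark_of(n,q)[:4]] for n in ('scene','top')]
    print(q,r)
E
```

```text
0.019 [ 3.14 -0.   -2.77] 0.08773021207074323
scene (array([1.092, 0.785, 0.994]), array([-0.435, -0.579, -0.689])) 499.5569680765467
top (array([ 0.396, -0.013,  1.041]), array([ 0.107,  0.029, -0.994])) 406.33674605937523
face [[([295.0, 215.0], 0.77)], [([274.0, 223.0], 0.78)]]
face_yellow [[([311.0, 222.0], 0.75)], [([248.0, 228.0], 0.9), ([164.0, 134.0], 0.63)]]
face_plain [[([281.0, 203.0], 0.68)], [([299.0, 215.0], 0.8)]]
dial_grip [[([268.0, 225.0], 0.87)], [([267.0, 181.0], 0.9)]]
dial_pointer [[([266.0, 236.0], 0.72), ([288.0, 206.0], 0.57), ([262.0, 323.0], 0.29)], [([257.0, 170.0], 0.59), ([288.0, 218.0], 0.23)]]
cap [[([306.0, 182.0], 0.83), ([285.0, 204.0], 0.62), ([371.0, 292.0], 0.18)], [([329.0, 283.0], 0.74), ([290.0, 219.0], 0.7)]]
cap_tray [[([241.0, 175.0], 0.69), ([300.0, 156.0], 0.63)], [([395.0, 226.0], 0.96), ([380.0, 318.0], 0.92)]]
hone [[([370.0, 286.0], 0.89)], [([165.0, 236.0], 0.84)]]
hone_grip [[([374.0, 268.0], 0.56)], [([156.0, 232.0], 0.65)]]
sole [[([373.0, 291.0], 0.72)], [([166.0, 233.0], 0.7), ([358.0, 126.0], 0.16)]]
rest [[([370.0, 290.0], 0.65)], [([161.0, 229.0], 0.83)]]
bearing [[([262.0, 323.0], 0.66)], [([196.0, 130.0], 0.86)]]
grease [[([178.0, 225.0], 0.93)], [([359.0, 128.0], 0.64)]]
wrench [[([212.0, 304.0], 0.61), ([284.0, 208.0], 0.61), ([268.0, 226.0], 0.19)], [([242.0, 106.0], 0.62), ([165.0, 237.0], 0.18)]]
screwdriver [[([176.0, 262.0], 0.8)], [([317.0, 98.0], 0.56), ([248.0, 226.0], 0.2)]]
fitting [[([293.0, 350.0], 0.67)], [([165.0, 227.0], 0.45)]]
```

View pics/t0.png

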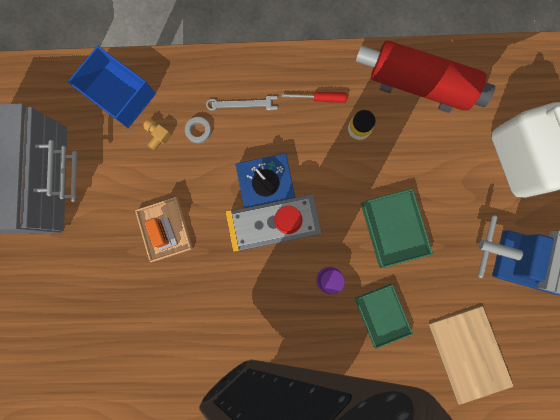

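View pics/s0.png

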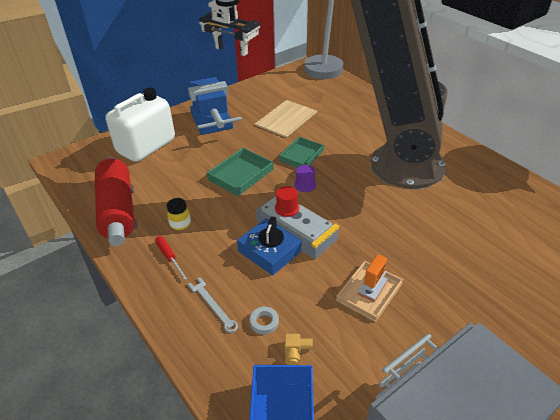

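Top view: red cap at (288,219) on the plate, purple look-alike at (331,281). The large green tray is at (395,228) and the small one at (384,316). The hone is in its rest at (161,232), and the dial at (266,181) has its white pointer towards up-left. The scene view shows the red cap at (287,200), the purple one at (305,178), and the trays at (241,171) and (301,153).

```bash
python3 - <<'E'
from h import *
np.set_printoptions(precision=3,suppress=True)
cs,ct=calibration('scene'),calibration('top')
def T(n,s,t): 
    p=tri([ray(cs,s),ray(ct,t)]); print(n,p,'res',np.round(np.array(proj(cs,p))-s,1),np.round(np.array(proj(ct,p))-t,1)); return p
f=T('face',[295,215],[274,223]);fy=T('fy',[311,222],[248,228]);fp=T('fp',[281,203],[299,215])
d=T('dial',[268,225],[267,181]);dp=T('dialptr',[266,236],[257,170])
T('cap',[285,204],[290,219]);T('tray',[241,175],[395,226]);T('tray_small',[300,156],[380,318])
h=T('hone',[370,286],[165,236]);T('hone_grip',[374,268],[156,232]);T('sole',[373,291],[166,233]);T('rest',[370,290],[161,229])
print('yaw',np.arctan2(*(fy-fp)[[1,0]])-np.pi/2)
im=cv2.imread('pics/t0.png');s=cv2.imread('pics/s0.png')
hsv=cv2.cvtColor(im,cv2.COLOR_BGR2HSV)
m=cv2.inRange(hsv,(65,70,30),(90,255,255))
for c in cv2.findContours(m,cv2.RETR_EXTERNAL,cv2.CHAIN_APPROX_SIMPLE)[0]:
    if cv2.contourArea(c)>500:
        b=cv2.boxPoints(cv2.minAreaRect(c)); w=np.array([atz(ct,p,.03) for p in b]); print('tray box',w[:,:2].mean(0),np.linalg.norm(w[1]-w[0]),np.linalg.norm(w[2]-w[1]),np.degrees(np.arctan2(*(w[1]-w[0])[[1,0]])))
a=im[90:350,120:460];
cv2.imwrite('pics/crop1.png',cv2.resize(a,None,fx=2.3,fy=2.3,interpolation=cv2.INTER_CUBIC))
E
```

```text
face [0.469 0.009 0.056] res [0.9 0.1] [ 0.7 -0.8]
fy [0.459 0.069 0.07 ] res [1.9 0. ] [ 1.4 -1.7]
fp [ 0.481 -0.048  0.068] res [-1.3 -0.1] [-1.   1.1]
dial [0.568 0.022 0.088] res [1.3 0.1] [ 0.9 -1.1]
dialptr [0.594 0.047 0.084] res [0.6 0.1] [ 0.4 -0.5]
cap [ 0.475 -0.029  0.073] res [0.5 0. ] [ 0.4 -0.4]
tray [ 0.454 -0.294 -0.001] res [-0.8 -0.2] [-0.7  0.8]
tray_small [ 0.233 -0.253 -0.005] res [2.3 0.1] [ 1.9 -2.4]
hone [0.447 0.288 0.007] res [ 2.1 -0.1] [ 1.4 -1.5]
hone_grip [0.451 0.29  0.081] res [ 0.8 -0.1] [ 0.6 -0.6]
sole [ 0.45   0.294 -0.005] res [-0.7  0. ] [-0.5  0.5]
rest [0.463 0.298 0.014] res [ 0.9 -0. ] [ 0.6 -0.6]
yaw 0.1852055147632996
tray box [ 0.239 -0.248] 0.09861973067447641 0.12868297605418083 -69.62206786958684
tray box [ 0.45  -0.291] 0.1356734576608166 0.17040370951092845 -75.0296825644247
```

View pics/crop1.png

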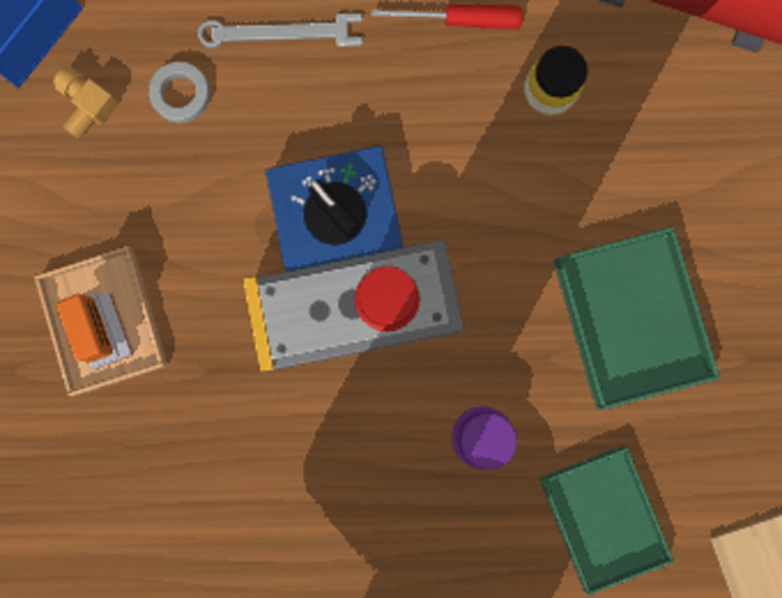

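Cap candidates in the crop are red (388,298) and purple (485,438); the red one on the plate fits the colour. Tray candidates are the large one (637,318), measured at 136x170 mm, and the small one (607,520), measured at 99x129 mm; the large one matches the size given. Now moving above the cap.

```bash
python3 -m handwheel '[{"delta_pos":[0.38,1,0],"dr":[0,0,0]},{"delta_pos":[0.38,1,0],"dr":[0,0,0]},{"delta_pos":[0.38,1,0],"dr":[0,0,0]},{"delta_pos":[0.38,1,0],"dr":[0,0,0]},{"delta_pos":[0.38,1,0],"dr":[0,0,0]},{"delta_pos":[0.38,1,0],"dr":[0,0,0]},{"delta_pos":[0.38,1,0],"dr":[0,0,0]},{"delta_pos":[0.38,1,0],"dr":[0,0,0]},{"delta_pos":[0.38,1,0],"dr":[0,0,0]},{"delta_pos":[0.38,1,0],"dr":[0,0,0]}]' -1
python3 -m handwheel '[{"delta_pos":[0.38,1,0],"dr":[0,0,0]},{"delta_pos":[0.38,1,0],"dr":[0,0,0]},{"delta_pos":[0.38,1,0],"dr":[0,0,0]},{"delta_pos":[0.38,1,0],"dr":[0,0,0]},{"delta_pos":[0.38,1,0],"dr":[0,0,0]},{"delta_pos":[0.38,1,0],"dr":[0,0,0]},{"delta_pos":[0.38,1,0],"dr":[0,0,0]},{"delta_pos":[0.38,1,0],"dr":[0,0,0]},{"delta_pos":[0.38,0.5,0],"dr":[0,0,0]},{"delta_pos":[0,0,0],"dr":[0,0,0]}]' -1
python3 - <<'E'
from h import *
np.set_printoptions(precision=3,suppress=True)
print(get_state()['eef_pos'],get_state()['ee_rot'])
c=calibration('wrist');im=save('wrist','w1.png')
print('cam',ray(c,[c['cx'],c['cy']]))
z={'face':.06,'face_yellow':.06,'face_plain':.06,'dial_grip':.082,'dial_pointer':.082,'cap':.06,'cap_tray':0}
for q in z:
    print(q,[(np.round(m['location']),round(m['conf'],2),atz(c,m['location'],z[q])[:2]) for m in mark_of('wrist',q)[:3]])
E
```

```text
t: 2.7
eef_pos: [0.3595, -0.3277, 0.2458]
ee_rot: [-3.141, 0.0, -2.77]
force: [0.6, -0.0, -0.1]
width: 0.0874
gripper_force: 0.0
t: 3.7
eef_pos: [0.4631, -0.0724, 0.2457]
ee_rot: [-3.141, 0.0, -2.767]
force: [-1.0, -0.4, 0.5]
width: 0.0877
gripper_force: 0.0
[ 0.463 -0.072  0.246] [-3.141  0.    -2.767]
cam (array([ 0.393, -0.1  ,  0.386]), array([ 0.259,  0.102, -0.96 ]))
face [(array([349., 231.]), 0.72, array([0.471, 0.013])), (array([108., 106.]), 0.28, array([ 0.44 , -0.262]))]
face_yellow [(array([403., 242.]), 0.87, array([0.461, 0.074])), (array([339., 214.]), 0.36, array([ 0.458, -0.005]))]
face_plain [(array([293., 218.]), 0.93, array([ 0.48 , -0.049])), (array([402., 242.]), 0.51, array([0.462, 0.073]))]
dial_grip [(array([330., 321.]), 0.79, array([0.569, 0.031]))]
dial_pointer [(array([336., 344.]), 0.77, array([0.596, 0.05 ])), (array([318., 221.]), 0.33, array([ 0.467, -0.029]))]
cap [(array([316., 223.]), 0.69, array([ 0.475, -0.024])), (array([330., 321.]), 0.22, array([0.582, 0.04 ]))]
cap_tray [(array([104., 105.]), 0.89, array([ 0.449, -0.296]))]
```

View pics/w1.png

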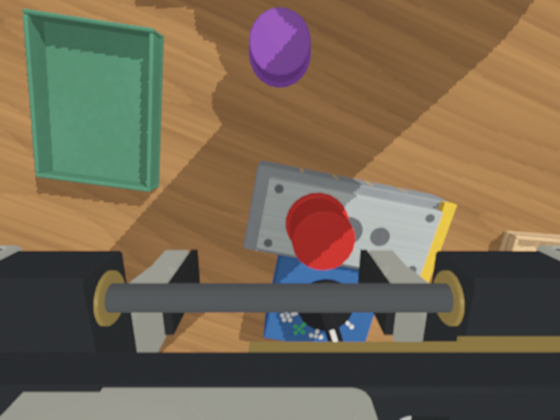

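The wrist view shows the red cap at (320,230) on the plate and the purple one at (280,45). The tray is at (100,110), and the networks' points agree with the first measurement to a few mm. Grasping the cap.

```bash
python3 -m handwheel '[{"delta_pos":[0.2,0.8,0],"dr":[0,0,0]},{"delta_pos":[0.2,0.74,-0.7],"dr":[0,0,0]},{"delta_pos":[0,0,-1],"dr":[0,0,0]},{"delta_pos":[0,0,-1],"dr":[0,0,0]},{"delta_pos":[0,0,-1],"dr":[0,0,0]},{"delta_pos":[0,0,-0.6],"dr":[0,0,0]},{"delta_pos":[0,0,-0.4],"dr":[0,0,0]},{"delta_pos":[0,0,0],"dr":[0,0,0]}]' -1
python3 -m handwheel '[{"delta_pos":[0,0,0],"dr":[0,0,0]},{"delta_pos":[0,0,0],"dr":[0,0,0]},{"delta_pos":[0,0,0],"dr":[0,0,0]},{"delta_pos":[0,0,0],"dr":[0,0,0]},{"delta_pos":[0,0,0],"dr":[0,0,0]},{"delta_pos":[0,0,0],"dr":[0,0,0]}]' 1 15
```

```text
t: 4.9
eef_pos: [0.4726, -0.0284, 0.1031]
ee_rot: [3.141, -0.003, -2.771]
force: [0.2, 0.3, 0.1]
width: 0.0879
gripper_force: 0.0
t: 5.5
eef_pos: [0.4741, -0.0275, 0.1051]
ee_rot: [-3.141, 0.001, -2.77]
force: [-0.6, 0.8, 5.8]
width: 0.0578
gripper_force: 15.0
```

```bash
python3 -m handwheel '[{"delta_pos":[0,0,1],"dr":[0,0,0]},{"delta_pos":[0,0,1],"dr":[0,0,0]},{"delta_pos":[-0.1,-0.9,0],"dr":[0,0,0]},{"delta_pos":[-0.1,-1,0],"dr":[0,0,0]},{"delta_pos":[-0.1,-1,0],"dr":[0,0,0]},{"delta_pos":[-0.1,-1,0],"dr":[0,0,0]},{"delta_pos":[-0.1,-1,0],"dr":[0,0,0]},{"delta_pos":[-0.1,-1,0],"dr":[0,0,0]},{"delta_pos":[-0.1,-1,0],"dr":[0,0,0]},{"delta_pos":[-0.1,-1,0],"dr":[0,0,0]}]'
python3 -m handwheel '[{"delta_pos":[0,-0.95,0],"dr":[0,0,0]},{"delta_pos":[0,0,-0.8],"dr":[0,0,0]},{"delta_pos":[0,0,-0.9],"dr":[0,0,0]},{"delta_pos":[0,0,-0.9],"dr":[0,0,0]},{"delta_pos":[0,0,-0.6],"dr":[0,0,0]},{"delta_pos":[0,0,-0.4],"dr":[0,0,0]},{"delta_pos":[0,0,-0.1],"dr":[0,0,0]},{"delta_pos":[0,0,0],"dr":[0,0,0]}]'
```

```text
t: 6.5
eef_pos: [0.4493, -0.2658, 0.1644]
ee_rot: [3.141, -0.0, -2.77]
force: [0.1, 0.2, -0.5]
width: 0.0578
gripper_force: 15.0
t: 7.3
eef_pos: [0.4499, -0.2932, 0.0535]
ee_rot: [3.141, -0.0, -2.77]
force: [-0.3, 0.1, -0.1]
width: 0.0579
gripper_force: 15.0
```

```bash
python3 -m handwheel '[{"delta_pos":[0,0,-0.08],"dr":[0,0,0]},{"delta_pos":[0,0,0],"dr":[0,0,0]}]'
python3 -m handwheel '[{"delta_pos":[0,0,0],"dr":[0,0,0]},{"delta_pos":[0,0,0],"dr":[0,0,0]},{"delta_pos":[0,0,0],"dr":[0,0,0]},{"delta_pos":[0,0,0],"dr":[0,0,0]},{"delta_pos":[0,0,0],"dr":[0,0,0]},{"delta_pos":[0,0,0.5],"dr":[0,0,0]},{"delta_pos":[0,0,1],"dr":[0,0,0]},{"delta_pos":[0,0,1],"dr":[0,0,0]},{"delta_pos":[0,0,1],"dr":[0,0,0]},{"delta_pos":[0,0,1],"dr":[0,0,0]}]' -1
python3 - <<'E'
from h import *
np.set_printoptions(precision=3,suppress=True)
im=save('top','t2.png');c=calibration('top')
print([(m['location'],m['conf'],atz(c,m['location'],.005)) for m in mark_of('top','cap')[:3]])
im=save('scene','s2.png');c=calibration('scene')
print([(m['location'],m['conf'],atz(c,m['location'],.005)) for m in mark_of('scene','cap')[:3]])
cv2.imwrite('pics/both2.png',np.hstack([cv2.imread('pics/t2.png')[100:400,250:550],cv2.imread('pics/s2.png')[100:400,150:450]]))
E
```

```text
t: 7.5
eef_pos: [0.4502, -0.2932, 0.0518]
ee_rot: [-3.141, 0.001, -2.77]
force: [-0.0, -0.0, -0.9]
width: 0.0574
gripper_force: 15.0
t: 8.5
eef_pos: [0.4495, -0.2931, 0.1874]
ee_rot: [3.142, -0.0, -2.77]
force: [0.2, 0.3, -0.8]
width: 0.0878
gripper_force: 0.0
[([395.0, 226.1], 0.64, array([ 0.456, -0.295,  0.005])), ([272.8, 223.8], 0.52, array([0.469, 0.015, 0.005]))]
[([305.0, 181.3], 0.79, array([ 0.318, -0.136,  0.005])), ([269.9, 224.9], 0.74, array([ 0.518, -0.047,  0.005])), ([240.7, 169.1], 0.61, array([ 0.44 , -0.311,  0.005]))]
```

View pics/both2.png

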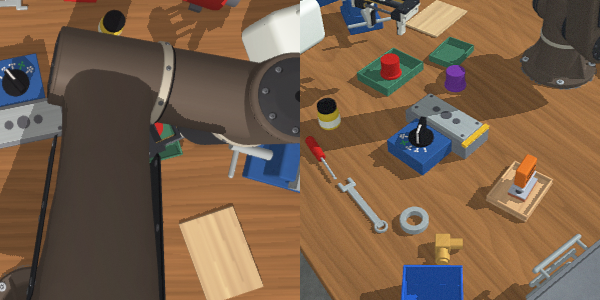

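The cap stands upright in the large tray, at (390,68) in the right-hand half of the picture. On to the dial.

```bash
python3 -m handwheel '[{"delta_pos":[0.4,1,0.3],"dr":[0,0,2]},{"delta_pos":[0.4,1,0.3],"dr":[0,0,2]},{"delta_pos":[0.4,1,0.3],"dr":[0,0,2]},{"delta_pos":[0.4,1,0.3],"dr":[0,0,2]},{"delta_pos":[0.4,1,0.3],"dr":[0,0,2]},{"delta_pos":[0.4,1,0.3],"dr":[0,0,2]},{"delta_pos":[0.4,1,0.3],"dr":[0,0,2]},{"delta_pos":[0.4,1,0.3],"dr":[0,0,2]},{"delta_pos":[0.7,1,0.3],"dr":[0,0,2]},{"delta_pos":[0.7,1,0.3],"dr":[0,0,2]}]'
python3 -m handwheel '[{"delta_pos":[0.4,0.6,0],"dr":[0,0,0]},{"delta_pos":[0,0,0],"dr":[0,0,0]},{"delta_pos":[0,0,0],"dr":[0,0,0]}]'
python3 - <<'E'
from h import *
np.set_printoptions(precision=3,suppress=True)
z={'face':.06,'face_yellow':.06,'face_plain':.06,'dial_grip':.082,'dial_pointer':.082}
print(get_state()['eef_pos'],get_state()['ee_rot'])
for n in ('wrist','scene'):
  c=calibration(n);im=save(n,f'{n}3.png')
  for q in z:
    print(n,q,[(np.round(m['location']),round(m['conf'],2),atz(c,m['location'],z[q])[:2]) for m in mark_of(n,q)[:2]])
E
```

```text
t: 9.7
eef_pos: [0.5877, 0.0081, 0.2752]
ee_rot: [3.141, -0.002, -2.419]
force: [1.1, -0.4, -0.5]
width: 0.0877
gripper_force: 0.0
t: 10.0
eef_pos: [0.5991, 0.0249, 0.2743]
ee_rot: [3.14, -0.003, -2.421]
force: [0.1, -0.6, -0.0]
width: 0.0876
gripper_force: 0.0
[0.599 0.025 0.274] [ 3.14  -0.003 -2.421]
wrist face [(array([349.,  95.]), 0.71, array([0.472, 0.012]))]
wrist face_yellow [(array([396., 125.]), 0.62, array([0.459, 0.072]))]
wrist face_plain [(array([302.,  60.]), 0.65, array([ 0.479, -0.048]))]
wrist dial_grip [(array([302., 179.]), 0.95, array([0.568, 0.031])), (array([300., 208.]), 0.7, array([0.594, 0.051]))]
wrist dial_pointer [(array([298., 208.]), 0.65, array([0.595, 0.049]))]
scene face [(array([296., 214.]), 0.67, array([0.47, 0.01]))]
scene face_yellow [(array([312., 224.]), 0.77, array([0.458, 0.066]))]
scene face_plain [(array([278., 203.]), 0.58, array([ 0.481, -0.056]))]
scene dial_grip [(array([269., 227.]), 0.74, array([0.569, 0.021])), (array([211., 305.]), 0.57, array([0.819, 0.142]))]
scene dial_pointer [(array([264., 235.]), 0.75, array([0.597, 0.039]))]
```

View pics/wrist3.png

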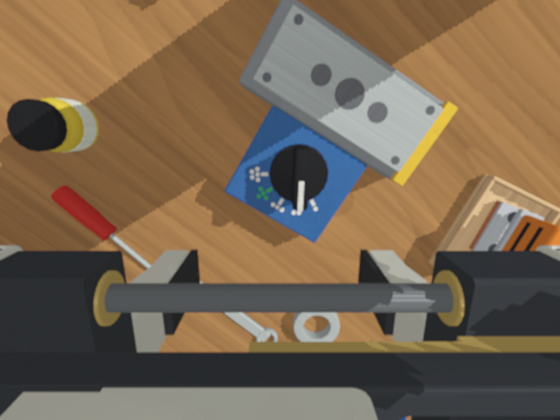

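The wrist view shows the dial at (301,175) with its white stripe from (301,183) to (300,213), and the plate centre at (350,94). The grease jar and wrench are clear of the dial.

```bash
python3 - <<'E'
from h import *
np.set_printoptions(precision=4,suppress=True)
c=calibration('wrist');im=cv2.imread('pics/wrist3.png')
A=lambda p,z:atz(c,p,z)[:2]
ang=lambda v:np.arctan2(v[1],v[0])
print('stripe',ang(A([300,213],.097)-A([301,183],.097)))
hsv=cv2.cvtColor(im,cv2.COLOR_BGR2HSV)
g=im.astype(int);w=((g.min(2)>185)&(abs(g.max(2)-g.min(2))<30)).astype(np.uint8); w[:175]=0;w[216:]=0;w[:,:290]=0;w[:,308:]=0
n,l,s,ce=cv2.connectedComponentsWithStats(w)
k=1+s[1:,4].argmax();ys,xs=np.where(l==k);P=np.array([A([x,y],.097) for x,y in zip(xs,ys)]);print(s[k]);
u,sv,v=np.linalg.svd(P-P.mean(0));print('stripe pca',ang(v[0]),P.mean(0),P[ys.argmax()],P[ys.argmin()],sv)
yb=cv2.inRange(hsv,(20,150,120),(32,255,255));yb[:, :380]=0;yb[200:]=0
ys,xs=np.where(yb>0);b=cv2.boxPoints(cv2.minAreaRect(np.stack([xs,ys],1).astype(np.float32)));print(b)
W=np.array([A(p,.055) for p in b]);print(W, [np.linalg.norm(W[i]-W[i-1]) for i in range(4)],[np.degrees(ang(W[i]-W[i-1])) for i in range(4)])
# screws on plate (corners) and dark holes
for m in [(298,20),(267,77),(430,111),(395,160),(320,75),(350,94),(377,112)]: print(m,A(m,.06))
E
```

```text
stripe 0.7072057221946422
[297 182   7  33 139]
stripe pca 0.6729458048596557 [0.5845 0.0409] [0.5991 0.0512] [0.5731 0.029 ] [0.1192 0.0154]
[[390.6982 178.6613]
 [446.926   99.2809]
 [458.6346 107.5746]
 [402.4069 186.9549]]
[[0.504  0.1134]
 [0.4044 0.0955]
 [0.4015 0.1117]
 [0.5017 0.1309]] [np.float64(0.01761143985728389), np.float64(0.10120076445664589), np.float64(0.01642036018501813), np.float64(0.1019682622507217)] [np.float64(-82.42846093742884), np.float64(-169.8329944657095), np.float64(100.03871954821365), np.float64(10.826157100592294)]
(298, 20) [ 0.4559 -0.0759]
(267, 77) [ 0.5163 -0.0649]
(430, 111) [0.4261 0.0893]
(395, 160) [0.4868 0.0996]
(320, 75) [ 0.4783 -0.0245]
(350, 94) [0.4708 0.0123]
(377, 112) [0.4645 0.0471]
```

```bash
python3 -m handwheel '[{"delta_pos":[-0.5,0.1,0],"dr":[0,0,-1.2]},{"delta_pos":[-0.48,0.06,-0.7],"dr":[0,0,-1.2]},{"delta_pos":[0,0,-1],"dr":[0,0,0]},{"delta_pos":[0,0,-1],"dr":[0,0,0]},{"delta_pos":[0,0,-1],"dr":[0,0,0]},{"delta_pos":[0,0,-1],"dr":[0,0,0]},{"delta_pos":[0,0,-0.9],"dr":[0,0,0]},{"delta_pos":[0,0,-0.5],"dr":[0,0,0]},{"delta_pos":[0,0,-0.2],"dr":[0,0,0]},{"delta_pos":[0,0,0],"dr":[0,0,0]}]' -1
python3 -m handwheel '[{"delta_pos":[0,0,0],"dr":[0,0,0]},{"delta_pos":[0,0,0],"dr":[0,0,0]},{"delta_pos":[0,0,0],"dr":[0,0,0]},{"delta_pos":[0,0,0],"dr":[0,0,0]},{"delta_pos":[0,0,0],"dr":[0,0,0]},{"delta_pos":[0,0,0],"dr":[0,0,0]},{"delta_pos":[0,0,0],"dr":[0,0,0]},{"delta_pos":[0,0,0],"dr":[0,0,0]}]' 1 30
```

```text
t: 11.6
eef_pos: [0.5701, 0.0296, 0.0866]
ee_rot: [3.141, -0.001, -2.463]
force: [-0.2, 0.5, -0.3]
width: 0.0878
gripper_force: 0.0
t: 12.4
eef_pos: [0.5704, 0.0296, 0.0871]
ee_rot: [-3.142, -0.0, -2.463]
force: [0.2, -1.0, -0.1]
width: 0.0296
gripper_force: 0.0
```

```bash
python3 -m handwheel '[{"delta_pos":[0,0,0],"dr":[0,0,0]},{"delta_pos":[0,0,0],"dr":[0,0,0]},{"delta_pos":[0,0,0],"dr":[0,0,0]},{"delta_pos":[0,0,0],"dr":[0,0,0]}]'
```

```text
t: 12.8
eef_pos: [0.5701, 0.03, 0.0871]
ee_rot: [3.141, -0.0, -2.463]
force: [-2.6, 5.1, 2.2]
width: 0.0158
gripper_force: 30.0
```

```bash
python3 -m handwheel '[{"delta_pos":[0,0,0],"dr":[0,0,-5.7]},{"delta_pos":[0,0,0],"dr":[0,0,-5.7]},{"delta_pos":[0,0,0],"dr":[0,0,-5.7]},{"delta_pos":[0,0,0],"dr":[0,0,-5.7]},{"delta_pos":[0,0,0],"dr":[0,0,-5.7]},{"delta_pos":[0,0,0],"dr":[0,0,-5.7]},{"delta_pos":[0,0,0],"dr":[0,0,-5.7]},{"delta_pos":[0,0,0],"dr":[0,0,-5.7]},{"delta_pos":[0,0,0],"dr":[0,0,-5.8]},{"delta_pos":[0,0,0],"dr":[0,0,-5.8]}]'
python3 -m handwheel '[{"delta_pos":[0,0,0],"dr":[0,0,0]},{"delta_pos":[0,0,0],"dr":[0,0,0]}]'
```

```text
t: 13.8
eef_pos: [0.5703, 0.0287, 0.0871]
ee_rot: [-3.14, -0.0, 2.818]
force: [-0.2, -3.3, -0.2]
width: 0.0156
gripper_force: 30.0
t: 14.0
eef_pos: [0.5703, 0.0288, 0.0871]
ee_rot: [-3.14, -0.0, 2.825]
force: [1.3, -5.5, 0.6]
width: 0.0155
gripper_force: 30.0
```

```bash
python3 -m handwheel '[{"delta_pos":[0,0,0],"dr":[0,0,0]},{"delta_pos":[0,0,0],"dr":[0,0,0]},{"delta_pos":[0,0,0],"dr":[0,0,0]},{"delta_pos":[0,0,0],"dr":[0,0,0]},{"delta_pos":[0,0,0],"dr":[0,0,0]},{"delta_pos":[0,0,0.5],"dr":[0,0,0]},{"delta_pos":[0,0,1],"dr":[0,0,0]},{"delta_pos":[0,0,1],"dr":[0,0,0]},{"delta_pos":[0,0,1],"dr":[0,0,0]},{"delta_pos":[0,0,1],"dr":[0,0,0]}]' -1
python3 -m handwheel '[{"delta_pos":[-0.2,1,0.6],"dr":[0,0,0]},{"delta_pos":[-0.2,1,0.6],"dr":[0,0,0]},{"delta_pos":[-0.2,1,0],"dr":[0,0,0]},{"delta_pos":[-0.2,1,0],"dr":[0,0,0]},{"delta_pos":[-0.3,1,0],"dr":[0,0,0]},{"delta_pos":[-0.4,1,0],"dr":[0,0,0]},{"delta_pos":[-0.4,1,0],"dr":[0,0,0]},{"delta_pos":[-0.3,0.8,0],"dr":[0,0,0]},{"delta_pos":[0,0,0],"dr":[0,0,0]},{"delta_pos":[0,0,0],"dr":[0,0,0]}]'
python3 - <<'E'
from h import *
np.set_printoptions(precision=3,suppress=True)
z={'dial_grip':.082,'dial_pointer':.082,'hone':.005,'hone_grip':.077,'sole':.005,'rest':0}
print(get_state()['eef_pos'],get_state()['ee_rot'])
for n in ('wrist','scene'):
  c=calibration(n);im=save(n,f'{n}4.png')
  for q in z:
    print(n,q,[(np.round(m['location']),round(m['conf'],2),atz(c,m['location'],z[q])[:2]) for m in mark_of(n,q)[:2]])
a=cv2.imread('pics/wrist4.png');b=cv2.imread('pics/scene4.png')[200:260,235:315]
b=cv2.resize(b,(240,180),interpolation=cv2.INTER_CUBIC);a2=np.zeros((420,800,3),np.uint8);a2[:,:560]=a;a2[:180,560:]=b;cv2.imwrite('pics/v4.png',a2)
E
```

```text
t: 15.0
eef_pos: [0.5702, 0.0297, 0.2234]
ee_rot: [3.142, 0.0, 2.823]
force: [0.2, -0.3, 0.5]
width: 0.0862
gripper_force: 0.0
t: 16.0
eef_pos: [0.504, 0.2641, 0.2581]
ee_rot: [-3.141, -0.0, 2.824]
force: [-0.7, -0.5, -1.0]
width: 0.0877
gripper_force: 0.0
[0.504 0.264 0.258] [-3.141 -0.     2.824]
wrist dial_grip []
wrist dial_pointer [(array([ 59., 234.]), 0.18, array([0.467, 0.029]))]
wrist hone [(array([285., 136.]), 0.96, array([0.449, 0.29 ]))]
wrist hone_grip [(array([288., 140.]), 0.6, array([0.451, 0.291]))]
wrist sole [(array([284., 136.]), 0.83, array([0.449, 0.289]))]
wrist rest []
scene dial_grip [(array([272., 223.]), 0.79, array([0.554, 0.015]))]
scene dial_pointer [(array([256., 231.]), 0.97, array([0.603, 0.012])), (array([375., 269.]), 0.45, array([0.454, 0.293]))]
scene hone [(array([370., 290.]), 0.65, array([0.457, 0.292]))]
scene hone_grip [(array([375., 270.]), 0.77, array([0.454, 0.292]))]
scene sole [(array([372., 289.]), 0.54, array([0.454, 0.294]))]
scene rest []
```

View pics/v4.png

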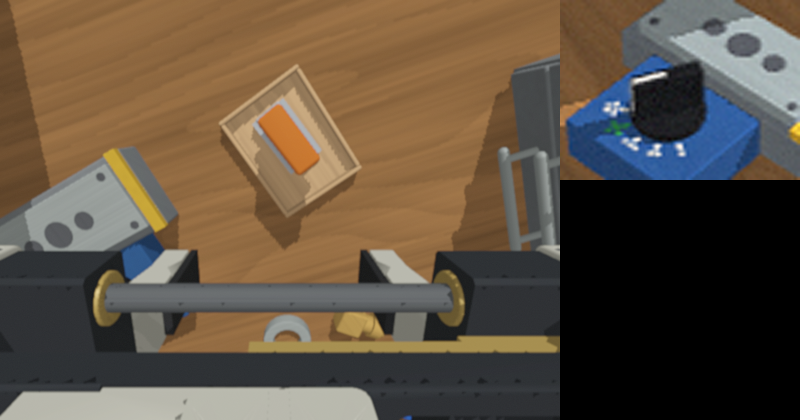

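The hone stands in its rest at (287,136), with the orange handle on top, and the dial's stripe has swung towards the green mark. Now I'll measure the handle's angle, the rest, and the stripe from the top view.

```bash
python3 - <<'E'
from h import *
np.set_printoptions(precision=4,suppress=True)
ang=lambda v:np.degrees(np.arctan2(v[1],v[0]))
c=calibration('wrist');im=cv2.imread('pics/wrist4.png')
hsv=cv2.cvtColor(im,cv2.COLOR_BGR2HSV)
o=cv2.inRange(hsv,(6,170,150),(15,255,255));o[:80]=0;o[200:]=0;o[:,:230]=0;o[:,350:]=0
ys,xs=np.where(o>0);b=cv2.boxPoints(cv2.minAreaRect(np.stack([xs,ys],1).astype(np.float32)))
W=np.array([atz(c,p,.097)[:2] for p in b]);print('handle',W.mean(0),[(np.linalg.norm(W[i]-W[i-1]),ang(W[i]-W[i-1])) for i in range(4)],len(xs))
# rest corners by eye, wall top z=.02
R=np.array([atz(c,p,.02)[:2] for p in [(297,67),(220,124),(288,215),(360,166)]]);print('rest',R.mean(0),[(np.linalg.norm(R[i]-R[i-1]),ang(R[i]-R[i-1])) for i in range(4)])
im=save('top','t4.png');ct=calibration('top')
p=proj(ct,[.5694,.0297,.097]);print('dial px',p)
x,y=map(int,p);k=im[y-22:y+22,x-22:x+22].astype(int);w=((k.min(2)>150)&(k.max(2)-k.min(2)<40)).astype(np.uint8)
n,l,s,ce=cv2.connectedComponentsWithStats(w)
for i in range(1,n):
    if s[i,4]>4:
        yy,xx=np.where(l==i);P=np.array([atz(ct,[a+x-22,b2+y-22],.097)[:2] for a,b2 in zip(xx,yy)]);u,sv,v=np.linalg.svd(P-P.mean(0));print(s[i,4],P.mean(0),ang(v[0]),'from axis',ang(P.mean(0)-[.5694,.0297]),sv)
print([(np.round(m['location']),m['conf'],atz(ct,m['location'],.082)[:2]) for q in('dial_pointer','dial_grip') for m in mark_of('top',q)[:1]])
E
```

```text
handle [0.4507 0.291 ] [(np.float64(0.064138020205898), np.float64(-160.9797703993772)), (np.float64(0.025041645271214587), np.float64(107.00260225528731)), (np.float64(0.06325963909624639), np.float64(20.118448059676012)), (np.float64(0.02623857851277625), np.float64(-70.96151273593853))] 1876
rest [0.462  0.2937] [(np.float64(0.13361029702105812), np.float64(-162.93514663278222)), (np.float64(0.10684863407369292), np.float64(-73.86202212759545)), (np.float64(0.13551749883553416), np.float64(17.633099546517606)), (np.float64(0.10549078493279869), np.float64(107.15833727515417))]
dial px [np.float64(264.35773742476476), np.float64(178.5343902574662)]
5 [0.604  0.0389] -80.50938140390899 from axis 14.863604135996757 [0.0063 0.0018]
5 [0.5959 0.0561] 125.9193861532966 from axis 44.943907879026796 [0.0056 0.0028]
23 [0.5843 0.0246] 161.97682021559697 from axis -18.875737628065693 [0.0415 0.0057]
5 [ 0.5945 -0.0101] -141.2355317842668 from axis -57.7480696565261 [0.007  0.0018]
6 [ 0.5877 -0.0052] 88.3110812885367 from axis -62.35776476527364 [0.0075 0.0045]
9 [0.5754 0.0656] -118.49277527633576 from axis 80.58600199892149 [0.0115 0.0033]
[(array([269., 167.]), 0.66, array([0.6006, 0.0182])), (array([264., 182.]), 0.8, array([0.565 , 0.0326]))]
```

```bash
python3 -m handwheel '[{"delta_pos":[-0.4,0.2,0],"dr":[0,0,7.5]},{"delta_pos":[-0.4,0.2,-0.5],"dr":[0,0,7.6]},{"delta_pos":[-0.4,0.2,-0.5],"dr":[0,0,7.6]},{"delta_pos":[-0.4,0.2,-0.5],"dr":[0,0,7.5]},{"delta_pos":[-0.18,0.1,-0.5],"dr":[0,0,7.5]},{"delta_pos":[0,0,-1],"dr":[0,0,0]},{"delta_pos":[0,0,-1],"dr":[0,0,0]},{"delta_pos":[0,0,-1],"dr":[0,0,0]},{"delta_pos":[0,0,-0.7],"dr":[0,0,0]},{"delta_pos":[0,0,-0.3],"dr":[0,0,0]}]' -1
python3 -m handwheel '[{"delta_pos":[0,0,0],"dr":[0,0,0]},{"delta_pos":[0,0,0],"dr":[0,0,0]},{"delta_pos":[0,0,0],"dr":[0,0,0]},{"delta_pos":[0,0,0],"dr":[0,0,0]},{"delta_pos":[0,0,0],"dr":[0,0,0]},{"delta_pos":[0,0,0],"dr":[0,0,0]},{"delta_pos":[0,0,0],"dr":[0,0,0]},{"delta_pos":[0,0,0],"dr":[0,0,0]},{"delta_pos":[0,0,0],"dr":[0,0,0]},{"delta_pos":[0,0,0],"dr":[0,0,0]}]' 1 40
```

```text
t: 17.85
eef_pos: [0.4502, 0.2898, 0.0762]
ee_rot: [-3.14, -0.003, -2.803]
force: [-0.7, -0.0, 1.7]
width: 0.0878
gripper_force: 0.0
t: 18.85
eef_pos: [0.451, 0.2908, 0.0782]
ee_rot: [3.141, 0.0, -2.803]
force: [-0.6, -0.1, 0.6]
width: 0.0276
gripper_force: 40.0
```

```bash
python3 -m handwheel '[{"delta_pos":[0,0,0.6],"dr":[0,0,0]},{"delta_pos":[0,0,1],"dr":[0,0,0]},{"delta_pos":[0,0,1],"dr":[0,0,0]},{"delta_pos":[0,0,1],"dr":[0,0,0]},{"delta_pos":[0,-0.6,0.4],"dr":[0,0,-1.3]},{"delta_pos":[0.05,-1,0],"dr":[0,0,-2]},{"delta_pos":[0.05,-1,0],"dr":[0,0,-2]},{"delta_pos":[0.05,-1,0],"dr":[0,0,-2]},{"delta_pos":[0.05,-1,0],"dr":[0,0,-2]},{"delta_pos":[0.07,-1,0],"dr":[0,0,0]}]'
python3 -m handwheel '[{"delta_pos":[0,-1,0],"dr":[0,0,0]},{"delta_pos":[0,-0.53,0],"dr":[0,0,0]},{"delta_pos":[0,0,0],"dr":[0,0,0]},{"delta_pos":[0,0,0],"dr":[0,0,0]}]'
python3 - <<'E'
from h import *
np.set_printoptions(precision=3,suppress=True)
print(get_state()['eef_pos'],get_state()['ee_rot'])
a=save('wrist','wrist5.png');b=save('scene','scene5.png')
c=calibration('wrist')
print([(np.round(m['location']),m['conf'],atz(c,m['location'],.06)[:2]) for q in('face','face_yellow','face_plain') for m in mark_of('wrist',q)[:1]])
cv2.imwrite('pics/v5.png',np.hstack([cv2.resize(a,(440,330)),cv2.resize(b[120:330,200:430],(360,330))])[:,:,::-1])
E
```

```text
t: 19.85
eef_pos: [0.4579, 0.1206, 0.1973]
ee_rot: [-3.141, -0.002, -2.967]
force: [0.2, 0.6, -3.3]
width: 0.0279
gripper_force: 40.0
t: 20.25
eef_pos: [0.4585, 0.076, 0.1976]
ee_rot: [-3.142, -0.001, -2.967]
force: [0.4, -0.0, -3.4]
width: 0.0277
gripper_force: 40.0
[0.459 0.076 0.198] [-3.142 -0.001 -2.967]
[(array([207., 208.]), 0.67, array([0.47 , 0.012])), (array([142., 208.]), 0.68, array([ 0.48 , -0.047]))]
```

View pics/v5.png

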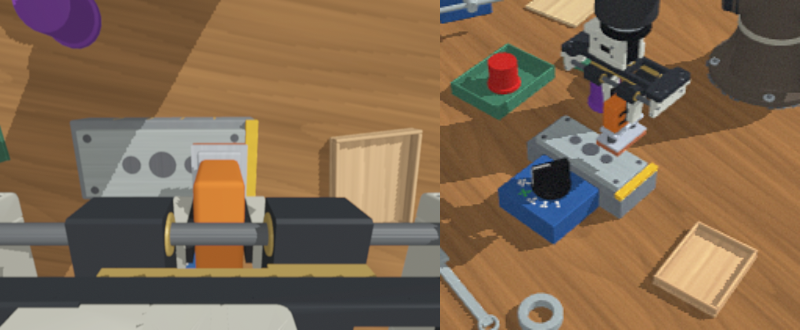

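The hone hangs square over the yellow end at (218,160). The cap is in its tray and the rest is empty. Pressing down gently.

```bash
python3 -m handwheel '[{"delta_pos":[0,0,-0.7],"dr":[0,0,0]},{"delta_pos":[0,0,-0.8],"dr":[0,0,0]},{"delta_pos":[0,0,-0.4],"dr":[0,0,0]},{"delta_pos":[0,0,-0.2],"dr":[0,0,0]},{"delta_pos":[0,0,0],"dr":[0,0,0]},{"delta_pos":[0,0,-0.1],"dr":[0,0,0]},{"delta_pos":[0,0,-0.1],"dr":[0,0,0]},{"delta_pos":[0,0,-0.1],"dr":[0,0,0]},{"delta_pos":[0,0,0],"dr":[0,0,0]},{"delta_pos":[0,0,0],"dr":[0,0,0]}]'
```

```text
t: 21.5
eef_pos: [0.4598, 0.0772, 0.1269]
ee_rot: [3.141, 0.002, -2.965]
force: [-2.2, 1.8, 6.7]
width: 0.0277
gripper_force: 40.0
```

```bash
python3 - <<'E'
from h import *
np.set_printoptions(precision=4,suppress=True)
F=[]
for i in range(12):
    im=grab_frame('scene');s=get_state();F.append(list(s['force'])+list(s['eef_pos']))
F=np.array(F);print(F.mean(0),F.std(0))
cv2.imwrite('pics/v6.png',cv2.resize(im[170:270,270:370],(600,600),interpolation=cv2.INTER_CUBIC)[:,:,::-1])
c=calibration('scene');print(proj(c,[.4598,.0772,.06]),proj(c,[.4598,.0772,.1]))
E
```

```text
[-2.0031  2.3087  5.3197  0.4598  0.0772  0.127 ] [0.4598 0.4221 0.4296 0.     0.     0.    ]
[np.float64(314.59958182942705), np.float64(226.4714594850819)] [np.float64(315.07809123945344), np.float64(215.53622814885478)]
```

View pics/v6.png

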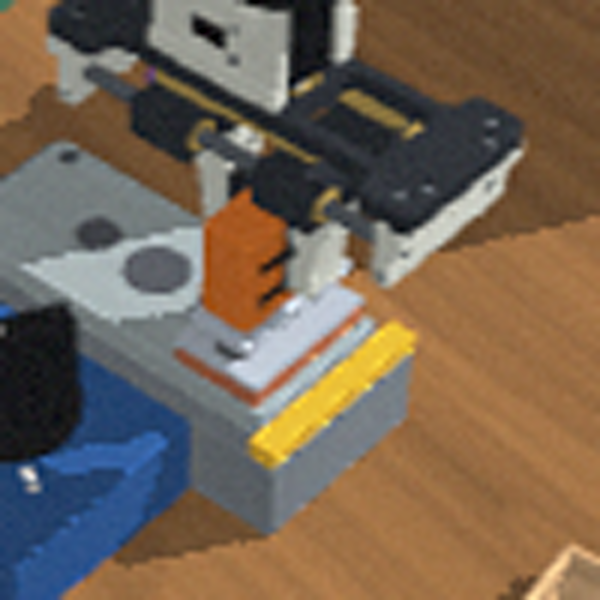

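Averaged force puts the spring squeeze at about 6 to 9 mm, and the stone sits flat and square. Stroking to the plain end.

```bash
python3 -m handwheel '[{"delta_pos":[0.05,-0.27,0],"dr":[0,0,0]},{"delta_pos":[0.05,-0.27,0],"dr":[0,0,0]},{"delta_pos":[0.05,-0.27,0],"dr":[0,0,0]},{"delta_pos":[0.05,-0.27,0],"dr":[0,0,0]},{"delta_pos":[0.05,-0.27,0],"dr":[0,0,0]},{"delta_pos":[0.05,-0.27,0],"dr":[0,0,0]},{"delta_pos":[0.05,-0.27,0],"dr":[0,0,0]},{"delta_pos":[0.05,-0.27,0],"dr":[0,0,0]}]'
```

```text
t: 22.9
eef_pos: [0.4727, 0.0125, 0.1272]
ee_rot: [3.141, 0.004, -2.965]
force: [-0.9, 4.6, 5.6]
width: 0.0283
gripper_force: 40.0
```

```bash
python3 -m handwheel '[{"delta_pos":[0.04,-0.27,0],"dr":[0,0,0]},{"delta_pos":[0.04,-0.27,0],"dr":[0,0,0]},{"delta_pos":[0.04,-0.27,0],"dr":[0,0,0]},{"delta_pos":[0.04,-0.27,0],"dr":[0,0,0]},{"delta_pos":[0.04,-0.27,0],"dr":[0,0,0]},{"delta_pos":[0.04,-0.27,0],"dr":[0,0,0]},{"delta_pos":[0.04,-0.27,0],"dr":[0,0,0]},{"delta_pos":[0.04,-0.27,0],"dr":[0,0,0]},{"delta_pos":[0,0,0],"dr":[0,0,0]},{"delta_pos":[0,0,0],"dr":[0,0,0]}]'
```

```text
t: 23.9
eef_pos: [0.4822, -0.0532, 0.1273]
ee_rot: [-3.141, 0.003, -2.965]
force: [0.8, -2.3, 4.5]
width: 0.028
gripper_force: 40.0
```

```bash
python3 -m handwheel '[{"delta_pos":[-0.05,0.27,0],"dr":[0,0,0]},{"delta_pos":[-0.05,0.27,0],"dr":[0,0,0]},{"delta_pos":[-0.05,0.27,0],"dr":[0,0,0]},{"delta_pos":[-0.05,0.27,0],"dr":[0,0,0]},{"delta_pos":[-0.05,0.27,0],"dr":[0,0,0]},{"delta_pos":[-0.05,0.27,0],"dr":[0,0,0]},{"delta_pos":[-0.05,0.27,0],"dr":[0,0,0]},{"delta_pos":[-0.05,0.27,0],"dr":[0,0,0]}]'
python3 -m handwheel '[{"delta_pos":[-0.05,0.27,0],"dr":[0,0,0]},{"delta_pos":[-0.05,0.27,0],"dr":[0,0,0]},{"delta_pos":[-0.05,0.27,0],"dr":[0,0,0]},{"delta_pos":[-0.05,0.27,0],"dr":[0,0,0]},{"delta_pos":[-0.05,0.27,0],"dr":[0,0,0]},{"delta_pos":[-0.05,0.27,0],"dr":[0,0,0]},{"delta_pos":[-0.05,0.27,0],"dr":[0,0,0]},{"delta_pos":[-0.05,0.27,0],"dr":[0,0,0]},{"delta_pos":[0,0,0],"dr":[0,0,0]},{"delta_pos":[0,0,0],"dr":[0,0,0]}]'
```

```text
t: 24.7
eef_pos: [0.4696, 0.0116, 0.1272]
ee_rot: [-3.14, 0.002, -2.965]
force: [1.6, -5.2, 5.6]
width: 0.0278
gripper_force: 40.0
t: 25.7
eef_pos: [0.4574, 0.0772, 0.127]
ee_rot: [3.141, 0.002, -2.965]
force: [-1.8, 1.7, 5.4]
width: 0.0277
gripper_force: 40.0
```

```bash
python3 -m handwheel '[{"delta_pos":[0,0,0.6],"dr":[0,0,0]},{"delta_pos":[0,0,0.9],"dr":[0,0,0]},{"delta_pos":[0,0,0.9],"dr":[0,0,0]},{"delta_pos":[0.02,0.7,0],"dr":[0,0,1]},{"delta_pos":[0.02,1,0],"dr":[0,0,1.5]},{"delta_pos":[0.02,1,0],"dr":[0,0,1.5]},{"delta_pos":[0.02,1,0],"dr":[0,0,1.5]},{"delta_pos":[0.02,1,0],"dr":[0,0,1.5]},{"delta_pos":[0,1,0],"dr":[0,0,1]},{"delta_pos":[0,1,0],"dr":[0,0,0]}]'
python3 -m handwheel '[{"delta_pos":[0,0.5,0],"dr":[0,0,0]},{"delta_pos":[0,0,0],"dr":[0,0,0]},{"delta_pos":[0,0,-1],"dr":[0,0,0]},{"delta_pos":[0,0,-1],"dr":[0,0,0]},{"delta_pos":[0,0,-1],"dr":[0,0,0]},{"delta_pos":[0,0,-0.6],"dr":[0,0,0]},{"delta_pos":[0,0,-0.3],"dr":[0,0,0]},{"delta_pos":[0,0,0],"dr":[0,0,0]},{"delta_pos":[0,0,0],"dr":[0,0,0]}]'
```

```text
t: 26.7
eef_pos: [0.4593, 0.2786, 0.1976]
ee_rot: [-3.141, -0.001, -2.825]
force: [0.3, -0.0, -4.6]
width: 0.0275
gripper_force: 40.0
t: 27.6
eef_pos: [0.4602, 0.2928, 0.082]
ee_rot: [3.141, 0.001, -2.826]
force: [0.1, -0.4, -3.7]
width: 0.0278
gripper_force: 40.0
```

```bash
python3 -m handwheel '[{"delta_pos":[0,0,-0.06],"dr":[0,0,0]},{"delta_pos":[0,0,-0.06],"dr":[0,0,0]},{"delta_pos":[0,0,0],"dr":[0,0,0]},{"delta_pos":[0,0,0],"dr":[0,0,0]}]'
```

```text
t: 28.0
eef_pos: [0.46, 0.2932, 0.0782]
ee_rot: [3.141, 0.001, -2.825]
force: [0.3, -0.0, -0.1]
width: 0.028
gripper_force: 40.0
```

Weight is off the arm, so the stone is on the floor of the rest. Releasing, retreating and checking.

```bash
python3 -m handwheel '[{"delta_pos":[0,0,0],"dr":[0,0,0]},{"delta_pos":[0,0,0],"dr":[0,0,0]},{"delta_pos":[0,0,0],"dr":[0,0,0]},{"delta_pos":[0,0,0],"dr":[0,0,0]},{"delta_pos":[0,0,0],"dr":[0,0,0]},{"delta_pos":[0,0,0.5],"dr":[0,0,0]},{"delta_pos":[0,0,1],"dr":[0,0,0]},{"delta_pos":[0,0,1],"dr":[0,0,0]},{"delta_pos":[0,0,1],"dr":[0,0,0]},{"delta_pos":[0,0,1],"dr":[0,0,0]}]' -1
python3 -m handwheel '[{"delta_pos":[0,0,1],"dr":[0,0,0]},{"delta_pos":[0,0,0.5],"dr":[0,0,0]},{"delta_pos":[0,0,0],"dr":[0,0,0]}]'
python3 - <<'E'
from h import *
np.set_printoptions(precision=3,suppress=True)
b=save('scene','s7.png');a=save('wrist','w7.png');c=calibration('wrist')
print([(np.round(m['location']),m['conf'],atz(c,m['location'],.005)[:2]) for m in mark_of('wrist','sole')[:1]])
cv2.imwrite('pics/v7.png',np.hstack([cv2.resize(a,(400,300)),cv2.resize(b,(400,300))])[:,:,::-1])
E
```

```text
t: 29.0
eef_pos: [0.4596, 0.2926, 0.2138]
ee_rot: [-3.142, -0.0, -2.826]
force: [0.2, 0.5, -0.1]
width: 0.0874
gripper_force: 0.0
t: 29.3
eef_pos: [0.4606, 0.2935, 0.2603]
ee_rot: [3.139, 0.004, -2.825]
force: [0.6, 0.4, -0.1]
width: 0.0876
gripper_force: 0.0
[(array([277., 185.]), 0.68, array([0.46, 0.29]))]
```

View pics/v7.png

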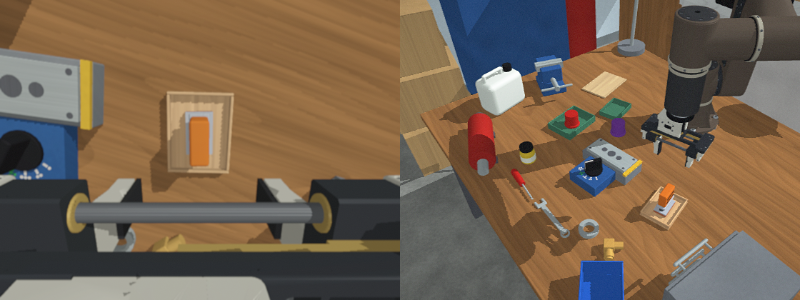

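The hone stands upright in the middle of its rest, at (199,138) left and (665,195) right. The cap is in the large tray at (571,118), and the other things are where they were.

```bash
python3 -c "
from station import *
print(job_done())"
```

```text
the job is handed in; nothing more can be done
None
```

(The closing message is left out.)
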